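# Make up two breakfast trays

## Task

Make up the two breakfast trays from the stock in the middle of the counter: the red tray gets the blue cup, the green-capped jar and the little wooden bread board; the blue tray gets the white cup and the yellow-capped amber jar. On each tray stand the cup upright in the middle of the round cork coaster and the jar upright in the middle of the white square mat; the bread board stands upright, dark edge up, in the middle of the red tray's slot, pushed fully home. Leave the red-capped jar and the copper tumbler standing where they are.

Things in the scene. Friction and masses are not known exactly. Their poses are not given: they have to be found in the camera images.
- red_tray: Red tray, 230 x 210 mm, fixed, left or right of the stock, yaw to 0.2. Origin: centre of underside; floor 6 mm above it, rim 14 mm. In its frame (mm), flush with the floor: round cork coaster, dia. 76, at x -45, y 50; white square mat, 70, at x -45, y -50. Dark wooden slot at x 70, y 0, 70 long along y, 12 wide to 30 above the floor, flaring to 32 wide (40 outside) at its top, 42 above.
- blue_tray: Blue tray, 230 x 210 mm, fixed, left or right of the stock, yaw to 0.2. Origin: centre of underside; floor 6 mm above it, rim 14 mm. In its frame (mm), flush with the floor: round cork coaster, dia. 76, at x -45, y 50; white square mat, 70, at x -45, y -50. Dark wooden slot at x 70, y 0, 70 long along y, as on the red tray; it stays empty.
- blue_cup: Blue ceramic cup. Handleless open cup, nearly straight: 56 mm across at the rim, 54 mm at the foot, 70 mm tall, wall 4 mm, about 0.16 kg. Origin: centre of its underside, z up. Stands among the stock at the start.
- white_cup: White ceramic cup. Handleless open cup, nearly straight: 56 mm across at the rim, 54 mm at the foot, 70 mm tall, wall 4 mm, about 0.16 kg. Origin: centre of its underside, z up. Stands among the stock at the start.
- honey_jar: Amber glass jar with a yellow cap. Round jar, body 50 mm across up to 53 mm, cap 47 mm across, 75 mm tall in all, about 0.18 kg. Origin: centre of its underside, z up. Stands among the stock at the start.
- pickle_jar: Green glass jar with a green cap. Round jar, body 50 mm across up to 53 mm, cap 47 mm across, 75 mm tall in all, about 0.18 kg. Origin: centre of its underside, z up. Stands among the stock at the start.
- bread_board: Light wooden board, 9 mm thick (its x), 80 wide (y), 110 tall (z), dark strip on its top edge, 0.07 kg. Origin: middle of its bottom edge. Starts in a fixed steel stand (60 x 85 mm, 56 high) in the stock, leaning 0.3 rad with its top towards the robot (to the stand's -x), bottom 18 mm above the counter, lower 38 mm between the stand's jaws; stand yaw to 0.3. Draw it out along its own z.
- chilli_jar: Clear glass jar with a red cap, to be left alone. Round jar, body 50 mm across up to 53 mm, cap 47 mm across, 75 mm tall in all, about 0.18 kg. Origin: centre of its underside, z up. Stands among the stock at the start.
- copper_tumbler: Copper tumbler, to be left alone: 58 mm across, 85 mm tall, 0.14 kg. Origin: centre of its underside, z up. Stands in the stock. Stock things (also an aluminium salt shaker and a wooden egg cup, not needed) stand 100 to 150 mm apart, centre to centre, in three rows of three.
Not all that is in view belongs to the job. Leave any purple look-alike of the white_cup alone. Leave any purple look-alike of the blue_cup alone.

How it is judged (in metres and radians):
At the end, for the whole second after the job is handed in: Cups and jars on their places within 14 mm per tray axis, standing on the tray floor, upright to 0.1 rad; board in the red slot within 8 mm across, 16 mm along, 5 mm of the floor, upright to 0.2 rad; red-capped jar and tumbler upright, within 30 mm of their start; all at rest (x of blue_cup in the frame of red_tray between -0.059 and -0.031 m and y of blue_cup in the frame of red_tray between 0.036 and 0.064 m and z of blue_cup in the frame of red_tray between 0.002 and 0.01 m and angle between each of blue_cup, pickle_jar, white_cup, honey_jar, copper_tumbler, chilli_jar's own z axis and vertical below 0.1 rad and linear speed of each of blue_cup, pickle_jar, white_cup, honey_jar, bread_board, copper_tumbler, chilli_jar below 0.02 m/s and angular speed of each of blue_cup, pickle_jar, white_cup, honey_jar, bread_board, copper_tumbler, chilli_jar below 0.2 rad/s and x of pickle_jar in the frame of red_tray between -0.059 and -0.031 m and y of pickle_jar in the frame of red_tray between -0.064 and -0.036 m and z of pickle_jar in the frame of red_tray between 0.002 and 0.01 m and x of white_cup in the frame of blue_tray between -0.059 and -0.031 m and y of white_cup in the frame of blue_tray between 0.036 and 0.064 m and z of white_cup in the frame of blue_tray between 0.002 and 0.01 m and x of honey_jar in the frame of blue_tray between -0.059 and -0.031 m and y of honey_jar in the frame of blue_tray between -0.064 and -0.036 m and z of honey_jar in the frame of blue_tray between 0.002 and 0.01 m and x of bread_board in the frame of red_tray between 0.062 and 0.078 m and y of bread_board in the frame of red_tray between -0.016 and 0.016 m and z of bread_board in the frame of red_tray between 0.001 and 0.011 m and angle between bread_board's own z axis and vertical below 0.2 rad and distance of each of copper_tumbler, chilli_jar from where it was at the start of the episode below 0.03 m); the robot touches nothing.
It fails at once if the red-capped jar or the copper tumbler is knocked over (angle between any of chilli_jar, copper_tumbler's own z axis and vertical above 0.7 rad).
It also fails if it takes over 112 s, if anything falls off the work surface, if the arm or the gripper's body presses on something with over 40 N, if the wrist force passes 120 N, or if a joint passes its speed limit or range.

## Robot

A 6-joint arm with a two-finger parallel gripper is mounted at the origin on the work surface. World frame = base frame: x ahead of the robot, y to its left, z up, the work surface at z = 0. Lengths are in mm, angles in rad, forces in N, time in s.
With the tool pointing down it reaches from about 350 to 1000 mm from the base axis. Payload 7.1 kg.
Tool frame: the origin (TCP) lies at the very end of the fingers, on their centre line; the grasp point (between the pads) lies 19 mm behind it; z points along the fingers, y is the line along which they close (so a half turn about z gives the same grasp; the last joint's range is limited). The gripper opens to 85 mm and grips with 20 to 120 N. Pads are 22 mm wide; open, the fingers measure 114 mm over their backs; the gripper's body (76 mm by 85 mm) begins 54 mm behind the grasp point. The pads swing forward as they close: fully open they stand 13 mm farther back than shut.
Start: joints at [1.196, 0.423, 1.63, -0, 1.089, -0.019], TCP at [217.681, 585.85, 231.319] pointing down, gripper open.
Joint ranges: [-3, 3], [-0.9, 2.11], [0.09, 2.58], [-1.31, 4.45], [0.11, 2.69], [-2.54, 2.54]. Speed limits (rad/s): [2.39, 2.39, 3.01, 3.14, 3.14, 3.14].

## Interface

Orientations are given as [roll, pitch, yaw] about the fixed x, y, z axes, in that order (R = Rz(yaw) Ry(pitch) Rx(roll)).
In Python, from bench import manip gives the robot as it stands. Calls block until the motion is done:
- manip.move_ptp(position, orientation): joint-space move of the TCP to a pose.
- manip.move_straight(position, rotation=None, velocity=150): straight line of the TCP; rotation=None keeps the orientation; velocity is the mean speed in mm/s.
- manip.movej(angles): joint-space move.
- manip.command_gripper(opening, strength=None): opening from 0.0 (shut) to 1.0 (fully open); strength is the grip in N (None keeps the last); returns when the fingers have stopped.
- manip.sleep(seconds).
- manip.inverse_kinematics(position, orientation): joint angles nearest the present ones, or None.
- manip.grab_frame(name): name is "scene" or "top" or "wrist"; returns a dict with "frame" (400x640x3 uint8, red, green, blue), "fx", "fy", "cx", "cy" (pixels), "R" (3x3) and "t" (3): a world point X has camera coordinates R X + t. Camera axes: x right, y down, z forward; pixel columns grow to the right and rows downward; lengths in mm; the calibration is good to about 2 mm. A picture is of the moment at which its call begins. There is no depth.
A pose or a line that the arm cannot do raises manip.MotionError and nothing moves.
- manip.hand_in(): hands the job in; it is judged then, once.
Readings, each from a call of its own:
- manip.read_clock(): time.
- manip.read_q(): joint angles.
- manip.read_qvel(): joint speeds.
- manip.read_effort(): joint torques, N m.
- manip.read_position(): TCP position.
- manip.read_tool_rot(): TCP orientation.
- manip.read_wrist_force(): force on the tool from outside, world axes, zero at the start.
- manip.read_ft_torque(): the same for the moment, N m.
- manip.read_gripper_width(): opening from 0.0 (shut) to 1.0 (fully open).
- manip.read_gripper_force(): force on a finger pad.
Only numpy, scipy, OpenCV 4.12 (cv2) and the standard library are available. Lean on these libraries where they do the work, as an engineer would, in place of code of your own. Each camera call takes 0.05 s, during which the arm holds its last target. There are 200 camera calls.

## Working session

There is one attempt and no reset: what is moved stays moved. The work goes in short steps, each a Python script; the robot and the scene stay as the last script left them, time stands still between calls to the robot, and variables do not carry over. Pictures are saved under pics/ and viewed, at most 14 in all, crops included, and the job is handed in when it is done.

```bash
mkdir -p pics && ls
python3 - <<'E'
from bench import manip
import cv2,pickle
for n in ("top","scene"):
    f=manip.grab_frame(n); pickle.dump(f,open(f"{n}.pkl","wb"))
    cv2.imwrite(f"pics/{n}0.png",f["frame"][:,:,::-1])
    print(n,f["fx"],f["fy"],f["cx"],f["cy"],f["R"],f["t"])
print(manip.read_clock(),manip.read_tool_rot(),manip.read_gripper_width())
E
```

```text
pics
top 385.35007264496693 385.35007264496693 319.44582803377835 201.22172744853904 [[-6.90757812e-04 -9.99998022e-01 -1.86519121e-03]
 [-9.96791598e-01  8.37826227e-04 -8.00362913e-02]
 [ 8.00376957e-02  1.80392123e-03 -9.96790205e-01]] [ -9.02986    523.38948768 992.97730468]
scene 444.0759984575971 444.0759984575971 329.3394694577856 203.66917636257674 [[-0.86545749  0.50072893  0.01593334]
 [ 0.30670865  0.55472486 -0.77344045]
 [-0.39612263 -0.66449294 -0.63366868]] [ 458.79125018 -124.19293987 1408.63714514]
0.1 [-3.14021974e+00 -5.59321813e-05  2.78574762e+00] 1.0034086114119047
```

View pics/top0.png

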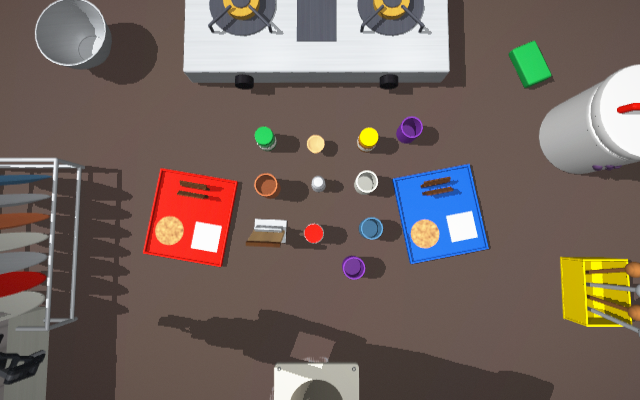

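View pics/scene0.png

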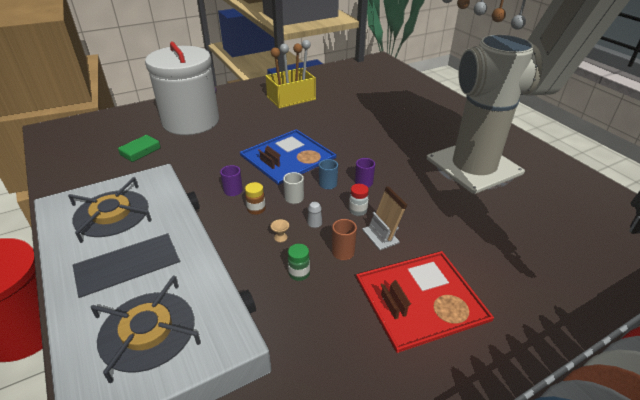

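```bash
cat > h.py <<'E'
import numpy as np, cv2, pickle
def ray(f,u,v,z):
    R,t=np.array(f["R"]),np.array(f["t"]); C=-R.T@t
    d=R.T@np.array([(u-f["cx"])/f["fx"],(v-f["cy"])/f["fy"],1.])
    return C+d*(z-C[2])/d[2]
def proj(f,X):
    c=np.array(f["R"])@np.array(X,float)+f["t"]; return c[:2]/c[2]*[f["fx"],f["fy"]]+[f["cx"],f["cy"]]
def blobs(m,roi,amin=20):
    u0,v0,u1,v1=roi; k=np.zeros(m.shape,np.uint8); k[v0:v1,u0:u1]=m[v0:v1,u0:u1].astype(np.uint8)*255
    cs,_=cv2.findContours(k,cv2.RETR_EXTERNAL,cv2.CHAIN_APPROX_NONE)
    return sorted([cv2.convexHull(c) for c in cs if cv2.contourArea(c)>amin],key=cv2.contourArea,reverse=True)
def cen(c):
    M=cv2.moments(c); return np.array([M["m10"],M["m01"]])/M["m00"]
E
python3 - <<'E'
from h import *
f=pickle.load(open("top.pkl","rb")); im=f["frame"]; hsv=cv2.cvtColor(im,cv2.COLOR_RGB2HSV); H,S,V=[hsv[...,i].astype(int) for i in range(3)]
st=(225,110,430,290)
def show(n,m,roi,z,k=1):
    for c in blobs(m,roi)[:k]:
        u=cen(c); print(n,u.round(1),"area",cv2.contourArea(c),"circ r",round(cv2.minEnclosingCircle(c)[1],1),"->",ray(f,*u,z).round(1)); 
show("green",(H>45)&(H<80)&(S>120)&(V>60),st,64)
show("yellow",(H>22)&(H<35)&(S>150)&(V>60),st,64)
show("redcap",((H<5)|(H>174))&(S>150)&(V>60),st,64)
show("blue",(H>95)&(H<115)&(S>80)&(V>50),(340,205,393,255),35)
show("white",(S<60)&(V>90),(345,160,392,205),35)
show("purple",(H>120)&(H<150)&(S>120),st,35,2)
show("copper",(H>3)&(H<14)&(S>100)&(V>60),(245,165,290,205),42)
for n,roi in (("red",(140,160,245,272)),("blue",(388,160,492,268))):
    tm=((H<6)|(H>174))&(S>150)&(V>80) if n=="red" else (H>105)&(H<125)&(S>150)&(V>80)
    c=blobs(tm,roi)[0]; r=cv2.minAreaRect(c); print(n,"tray rect",r, ray(f,*r[0],10).round(1))
    show(" cork",(H>5)&(H<22)&(S>60)&(S<190)&(V>130),roi,6)
    show(" mat",(S<40)&(V>200),roi,6)
    show(" slot",(V<75)&(V>0)&(S>60)&((H<12)|(H>170)),roi,48,3)
b=cv2.resize(im[115:285,225:425],None,fx=3.5,fy=3.5,interpolation=cv2.INTER_CUBIC); cv2.imwrite("pics/stock.png",b[:,:,::-1])
E
```

```text
green [263.9 136.2] area 280.0 circ r 10.0 -> [686.6 132.2  64. ]
yellow [368.5 136.7] area 277.5 circ r 9.8 -> [ 685.1 -134.8   64. ]
redcap [229.3 202.8] area 452.5 circ r 34.5 -> [516.1 217.6  64. ]
blue [370.8 228. ] area 405.5 circ r 12.0 -> [ 452.9 -141.8   35. ]
white [367.2 181.5] area 1945.0 circ r 31.8 -> [ 573.8 -133.8   35. ]
purple [409.  129.4] area 487.0 circ r 14.3 -> [ 711.7 -245.5   35. ]
purple [353.1 267.2] area 410.5 circ r 12.2 -> [352.9 -95.6  35. ]
copper [267.  185.4] area 505.5 circ r 13.9 -> [562.7 126.2  42. ]
red tray rect ((190.12452697753906, 216.83584594726562), (80.7798080444336, 88.58135986328125), 10.619654655456543) [483.  333.7  10. ]
 cork [168.9 230.1] area 641.5 circ r 14.9 -> [447.9 390.4   6. ]
 mat [205.9 236.6] area 672.0 circ r 18.0 -> [430.6 291.9   6. ]
blue tray rect ((440.0040283203125, 213.39389038085938), (88.22399139404297, 80.1895751953125), 78.11134338378906) [ 491.6 -329.1   10. ]
 cork [424.5 233.5] area 592.0 circ r 14.2 -> [ 438.5 -287.9    6. ]
 mat [461.5 226.2] area 674.0 circ r 17.8 -> [ 457.8 -386.3    6. ]
```

View pics/stock.png

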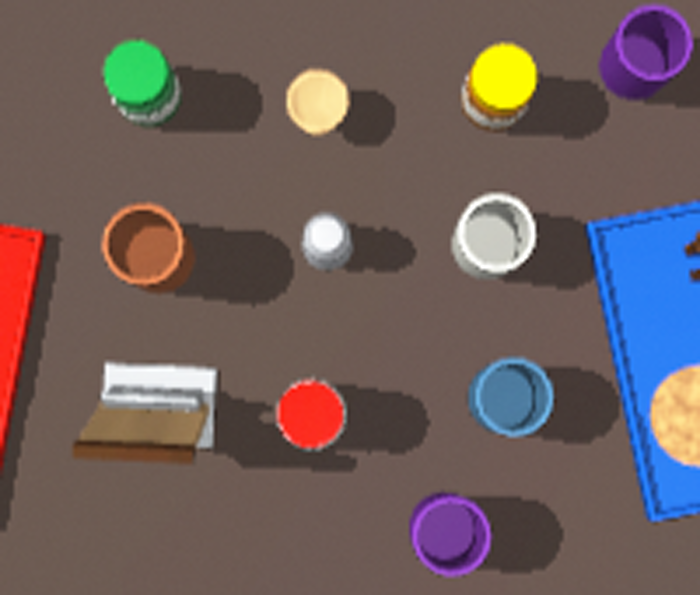

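The two purple cups, at full-frame (410,129) and (353,268), are look-alikes. The blue-rimmed cup at (371,228) and the white one at (366,182) fit the description, and the crop confirms both. The jars are green (264,136), yellow (369,137) and red (314,233), which stays. The board leans out of its stand at (265,235). Next is a wrist look at the board.

Run:
```python
from h import *
from bench import manip
f=pickle.load(open("top.pkl","rb"))
for n,u,z in (("white rim",(225+497/3.5,115+232/3.5),70),("blue rim",(225+512/3.5,115+397/3.5),70),("green top",(225+136/3.5,115+72/3.5),75),("yel top",(225+504/3.5,115+76/3.5),75),("red top",(225+311/3.5,115+413/3.5),75),("strip L",(225+76/3.5,115+445/3.5),123),("strip R",(225+196/3.5,115+448/3.5),123)):
    print(n,ray(f,*u,z).round(1))
t0=manip.read_clock()
manip.move_ptp([470,140,330],[np.pi,0,np.pi/2]); print(manip.read_clock()-t0,manip.read_q())
w=manip.grab_frame("wrist"); pickle.dump(w,open("w1.pkl","wb")); print(-w["R"].T@w["t"],w["fx"],w["R"][2])
cv2.imwrite("pics/w1.png",w["frame"][:,:,::-1])
for p in ([455,135,123],[480,140,0]): print(proj(w,p))
```

```text
white rim [ 569.6 -129.1   70. ]
blue rim [ 451.4 -138.5   70. ]
green top [685.5 130.8  75. ]
yel top [ 682.3 -134.7   75. ]
red top [440.2   4.4  75. ]
strip L [419.  161.1 123. ]
strip R [417.   80.6 123. ]
1.8917 [2.66457771e-01 1.11566460e-01 1.81412802e+00 1.99137688e-04
 1.21614293e+00 2.65180901e-01]
[471.08135802 222.78420703 471.95809783] 340.8335798625509 [-0.0012219  -0.31713102 -0.94838095]
[305.37183316 169.81504612]
[327.08107521 144.68351849]
```

View pics/w1.png

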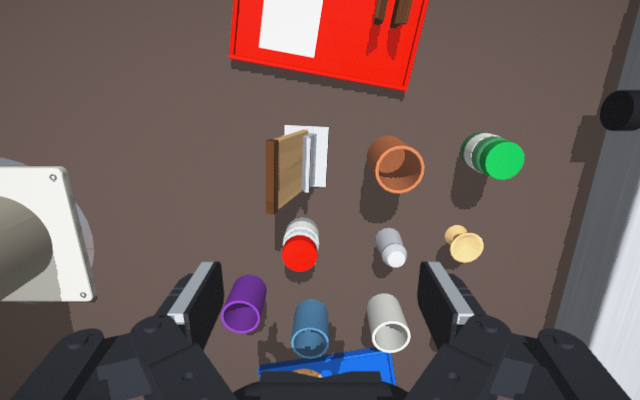

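The wrist view shows the board's dark top edge running from (267,138) to (272,212), with the +x face to its right and the stand behind.

Run:
```python
from h import *
for nm,roi,zc in (("w1",(255,120,330,225),121.8),("top",(240,225,290,250),121.8)):
    f=pickle.load(open(nm+".pkl","rb")); hsv=cv2.cvtColor(f["frame"],cv2.COLOR_RGB2HSV).astype(int); H,S,V=hsv[...,0],hsv[...,1],hsv[...,2]
    if nm=="w1": print([tuple(hsv[175,u]) for u in range(260,306,4)])
    else: print([tuple(hsv[v,265]) for v in range(232,250,2)])
    for tag,m in (("strip",(S>150)&(H<16)&(V<130)&(V>45)),("board",(S>105)&(H<25)&(V>45))):
        c=blobs(m,roi)[0]; P=cv2.approxPolyDP(c,2.0,True)[:,0]
        print(nm,tag,[(tuple(int(q) for q in p),*ray(f,*p,zc)[:2].round(0)) for p in P], cv2.minAreaRect(c))
```

```text
[(np.int64(8), np.int64(50), np.int64(113)), (np.int64(7), np.int64(50), np.int64(113)), (np.int64(12), np.int64(146), np.int64(117)), (np.int64(12), np.int64(148), np.int64(117)), (np.int64(11), np.int64(117), np.int64(72)), (np.int64(17), np.int64(107), np.int64(146)), (np.int64(16), np.int64(105), np.int64(143)), (np.int64(16), np.int64(106), np.int64(142)), (np.int64(16), np.int64(103), np.int64(141)), (np.int64(17), np.int64(106), np.int64(144)), (np.int64(16), np.int64(107), np.int64(145)), (np.int64(107), np.int64(15), np.int64(155))]Traceback (most recent call last):
  File "<stdin>", line 7, in <module>
IndexError: list index out of range
```

Run:
```python
from h import *
for nm,roi,zc in (("w1",(255,120,330,225),123.1),("top",(240,225,290,250),123.1)):
    f=pickle.load(open(nm+".pkl","rb")); hsv=cv2.cvtColor(f["frame"],cv2.COLOR_RGB2HSV).astype(int); H,S,V=hsv[...,0],hsv[...,1],hsv[...,2]
    if nm=="top": print([tuple(map(int,hsv[v,262])) for v in range(230,250)])
    m=(S>132)&(H<16)&(V>95)&(V<140)
    for c in blobs(m,roi,5)[:2]:
        (cx,cy),wh,a=cv2.minAreaRect(c); B=cv2.boxPoints(((cx+0,cy),wh,a)); X=np.array([ray(f,*p,zc)[:2] for p in B])
        e=[X[1]-X[0],X[2]-X[1]]; L=max(e,key=np.linalg.norm); L=L*np.sign(L[1])
        print(nm,"px",(cx,cy),wh,"len",np.linalg.norm(L).round(1),"wid",min(map(np.linalg.norm,e)).round(1),"yaw",np.arctan2(-L[0],L[1]).round(3),"centre",ray(f,cx,cy,zc).round(1))
```

```text
w1 px (269.5, 177.0) (72.0, 7.0) len 79.2 wid 7.2 yaw -0.044 centre [416.9 127.2 123.1]
[(103, 12, 150), (18, 18, 141), (17, 113, 144), (18, 116, 143), (17, 115, 144), (16, 114, 143), (16, 115, 144), (16, 116, 143), (17, 119, 142), (18, 117, 142), (17, 120, 132), (14, 130, 92), (12, 162, 74), (12, 163, 103), (12, 162, 112), (11, 163, 111), (11, 124, 111), (10, 63, 110), (11, 63, 109), (9, 60, 110)]
top px (262.5, 244.5) (3.0, 33.0) len 77.4 wid 7.0 yaw -0.001 centre [413.5 124.  123.1]
```

```bash
cat >> h.py <<'E'
from bench import manip
TR={"red":(483.6,333.4,-0.174),"blue":(492.0,-328.8,0.194)}
HP=np.pi/2
def tp(tray,x,y):
    X,Y,a=TR[tray]; return np.array([X+x*np.cos(a)-y*np.sin(a),Y+x*np.sin(a)+y*np.cos(a)])
def carry(src,dst,dyaw,zg,lift,syaw=0.):
    s=[np.pi,0,HP+syaw]; d=[np.pi,0,HP+dyaw]; zt=zg+lift
    manip.move_ptp([*src,max(zt,130)],s); manip.command_gripper(1.0)
    manip.move_straight([*src,zg],velocity=150); manip.command_gripper(0.0,40)
    print("grip",manip.read_gripper_width(),manip.read_gripper_force())
    manip.move_straight([*src,zt],velocity=200)
    print("lifted",manip.read_gripper_width(),manip.read_wrist_force().round(1))
    manip.move_ptp([*dst,zt],d); 
    manip.move_straight([*dst,zg+30],velocity=200); manip.move_straight([*dst,zg+7],velocity=40)
    print("down",manip.read_wrist_force().round(1),manip.read_position().round(1))
    manip.command_gripper(0.85); manip.move_straight([*dst,zg+115],velocity=200)
    print("t",manip.read_clock())
E
python3 - <<'E'
from h import *
f=pickle.load(open("w1.pkl","rb")); g=pickle.load(open("top.pkl","rb"))
for n,u,z in (("white",(389.5,337),70),("blue",(310.5,342),70),("green",(504,158),75),("copper",(400,171),85)): print(n,ray(f,*u,z).round(1))
def msk(f):
    hsv=cv2.cvtColor(f["frame"],cv2.COLOR_RGB2HSV).astype(int); H,S,V=hsv[...,0],hsv[...,1],hsv[...,2]; return (S>132)&(H<16)&(V>95)&(V<140)
m=msk(f); r=np.arange(143,209); u=[255+np.flatnonzero(m[v,255:290]).mean() for v in r]
p=np.polyfit(r,u,1); A,B=[ray(f,np.polyval(p,v),v,123.1) for v in (143,208)]; print("w yaw",np.arctan2(-(A-B)[0],(A-B)[1]),A,B)
m=msk(g); r=np.arange(249,278); u=[238+np.flatnonzero(m[238:250,v]).mean() for v in r]
p=np.polyfit(r,u,1); A,B=[ray(g,v,np.polyval(p,v),123.1) for v in (249,277)]; print("t yaw",np.arctan2(-(A-B)[0],(A-B)[1]),A,B)
carry((570.5,-130),tp("blue",-45,50),TR["blue"][2],24,90)
E
```

```text
white [ 570.6 -126.3   70. ]
blue [ 456.5 -135.3   70. ]
green [688.  137.4  75. ]
copper [563.8 124.1  85. ]
w yaw -0.04379708476053004 [418.50530098 163.29527332 123.1       ] [415.38552638  92.10835317 123.1       ]
t yaw -0.04806704961218842 [415.34761703 155.67697373 123.1       ] [412.18670475  89.9671462  123.1       ]
grip 0.6406238456591542 40.90588311992178
lifted 0.6354792617846318 [ 0.1  0.7 -2. ]
down [-0.1  1.   5.2] [ 438.1 -288.4   31.2]
t 8.4583
```

Run:
```python
from h import *
carry((684,-133.8),tp("blue",-45,-50),TR["blue"][2],18,100)
f=manip.grab_frame("top"); w=manip.grab_frame("wrist"); pickle.dump(f,open("top1.pkl","wb"))
s=cv2.resize(f["frame"][155:275,385:500],None,fx=3.5,fy=3.5,interpolation=cv2.INTER_CUBIC)
cv2.imwrite("pics/blue1.png",s[:,:,::-1])
```

```text
grip 0.5754202016780032 41.23622139109102
lifted 0.5735939678572246 [ 0.5 -0.4 -3.2]
down [-3.   1.   6.7] [ 457.3 -386.4   25.4]
t 15.4083
```

View pics/blue1.png

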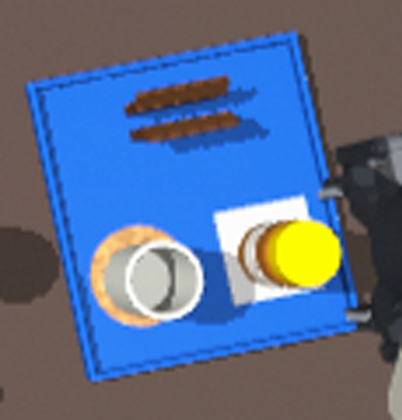

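```bash
cat >> h.py <<'E'
from scipy.spatial.transform import Rotation as Ro
TD=Ro.from_euler("xyz",[np.pi,0,HP])
def brot(psi,tilt): return (Ro.from_euler("z",psi)*Ro.from_euler("y",-tilt)*TD).as_euler("xyz")
E
python3 - <<'E'
from h import *
f=pickle.load(open("top1.pkl","rb"))
for n,u,z,d in (("white",(431.9,235),76,(-45,50)),("honey",(473,227.9),81,(-45,-50))): print(n,ray(f,*u,z).round(1),tp("blue",*d).round(1))
psi=-0.046; T=np.array([415.3,126,123.1]); bz=Ro.from_euler("z",psi).apply([-np.sin(.3),0,np.cos(.3)]); o=brot(psi,.3); print(o)
manip.move_ptp([400,-100,260],[np.pi,0,HP])
manip.command_gripper(1.0)
manip.move_ptp(T+50*bz,o); print("above",manip.read_clock(),manip.read_q().round(2))
manip.move_straight(T-44*bz,velocity=120); manip.command_gripper(0.0,25)
print("grip",manip.read_gripper_width(),manip.read_gripper_force(),manip.read_wrist_force().round(1),manip.read_position().round(1))
manip.command_gripper(0.0,60)
manip.move_straight(T+45*bz,velocity=80)
print("out",manip.read_gripper_width(),manip.read_gripper_force(),manip.read_wrist_force().round(1))
d=tp("red",70,0); manip.move_ptp([*d,200],[np.pi,0,HP+TR["red"][2]])
manip.move_straight([*d,135],velocity=150)
a=manip.grab_frame("scene"); b=manip.grab_frame("top"); pickle.dump((a,b),open("b1.pkl","wb"))
v0,u0=[int(x) for x in proj(a,[*d,90])[::-1]]
s=cv2.resize(a["frame"][v0-70:v0+80,u0-100:u0+100],None,fx=2.5,fy=2.5,interpolation=cv2.INTER_CUBIC)
q=cv2.resize(b["frame"][155:275,140:245],None,fx=2.5,fy=2.5,interpolation=cv2.INTER_CUBIC)
k=np.zeros((375,780,3),np.uint8); k[:s.shape[0],:s.shape[1]]=s; k[:q.shape[0],510:510+q.shape[1]]=q
cv2.imwrite("pics/b1.png",k[:,:,::-1]); print(u0,v0,manip.read_clock())
E
```

```text
white [ 435.1 -287.1   76. ] [ 438.2 -288.4]
honey [ 452.4 -387.2   81. ] [ 457.5 -386.5]
[2.84159265 0.         1.52479633]
above 17.975 [ 0.36  0.13  2.28 -0.26  0.47  0.63]
grip 0.10505774610653097 28.143576979637146 [ 0.7 -1.2  4.4] [428.6 125.5  81.3]
out 0.09671308148640202 58.696138858795166 [-0.2 -0.6 -0.1]
398 278 22.7333
```

View pics/b1.png

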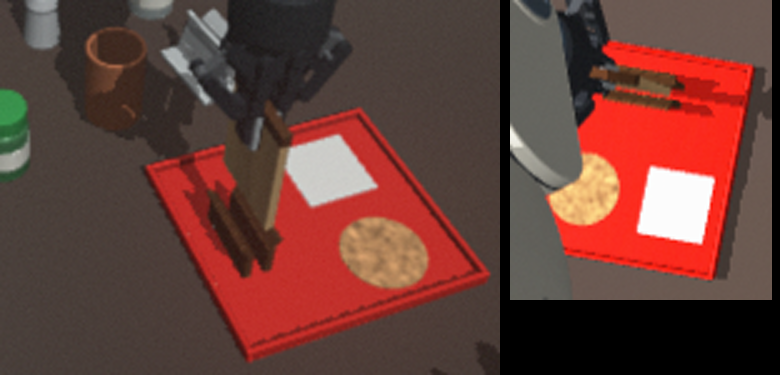

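Run:
```python
from h import *
a,b=pickle.load(open("b1.pkl","rb")); g=pickle.load(open("top.pkl","rb"))
import itertools
im=a["frame"].copy(); big=cv2.resize(im[208:358,298:498],None,fx=4,fy=4,interpolation=cv2.INTER_CUBIC)
P=lambda x,y,z:tuple(int(v) for v in ((proj(a,[*tp("red",x,y),z])-[298,208]+.5)*4-.5).round())
for x,y,z,c in [(x,y,48,(0,255,0)) for x in (50,90) for y in (-35,35)]+[(x,y,z,(0,255,255)) for x in (65.5,74.5) for y in (-40,40) for z in (69,179)]+[(x,y,14,(255,255,255)) for x in (-115,115) for y in (-105,105)]:
    cv2.circle(big,P(x,y,z),3,c,-1)
cv2.imwrite("pics/b2.png",big[:,:,::-1])
hsv=cv2.cvtColor(g["frame"],cv2.COLOR_RGB2HSV).astype(int); H,S,V=hsv[...,0],hsv[...,1],hsv[...,2]
for c in blobs((V<125)&(S>100)&(S<232)&(H>4)&(H<16),(170,172,220,205),8): 
    X=ray(g,*cen(c),48); Y=ray(g,*cen(c),36); print(cen(c),cv2.minAreaRect(c)[1],X,tp("red",50,0),tp("red",90,0))
```

```text
[193.73140496 185.12121212] (29.92061424255371, 4.767570495605469) [563.01239904 313.71208921  48.        ] [532.84500773 324.74383379] [572.24101392 317.81890083]
[192.57092199 194.37234043] (30.231643676757812, 3.577709197998047) [539.11857117 316.08403091  48.        ] [532.84500773 324.74383379] [572.24101392 317.81890083]
```

View pics/b2.png

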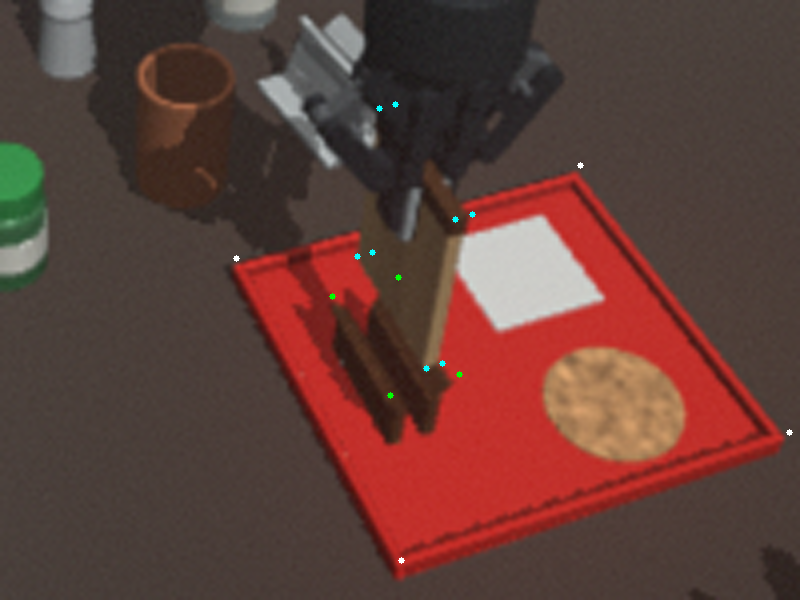

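Overlay check: the board's bottom corner projects to (434,366), where it is seen. The tray corners and slot rails agree within about 3 mm. Inserting with force watch.

Run:
```python
from h import *
d=tp("red",70,0); z=135
for z in list(range(115,75,-8))+list(range(75,60,-2)):
    manip.move_straight([*d,z],velocity=60); F=manip.read_wrist_force().round(1); print(z,F,end=" ")
    if abs(F[2])>18 or np.hypot(F[0],F[1])>30: break
print("\n",manip.read_position().round(1),manip.read_gripper_width(),manip.read_clock())
```

```text
115 [ 1.   0.9 -0.6] 107 [ 0.1 -0.4 -0.3] 99 [ 1.3 -0.9 -0.6] 91 [ 1.2  0.3 -0.8] 83 [ 1.5 -0.7 -1.6] 75 [ 2.2  0.1 -1.3] 73 [ 2.  -0.4 -2.1] 71 [-1.  -2.6 11.6] 69 [-4.9 -6.2 27.5] 
 [553.  321.4  72.5] 0.09614047416343743 25.3833
```

The board bottomed at TCP 72.5, as expected with the floor at 6. Release, check, then move the blue cup and pickle jar.

Run:
```python
from h import *
d=tp("red",70,0)
manip.move_straight([*d,72],velocity=30); manip.command_gripper(0.5); manip.move_straight([*d,200],velocity=200)
carry((453,-138.5),tp("red",-45,50),TR["red"][2],24,135)
carry((686.5,132.8),tp("red",-45,-50),TR["red"][2],18,140)
manip.move_ptp([350,-150,330],[np.pi,0,HP]); manip.sleep(.5)
a=manip.grab_frame("scene"); b=manip.grab_frame("top"); pickle.dump((a,b),open("e1.pkl","wb")); print(manip.read_clock())
q=cv2.resize(b["frame"][110:280,135:500],None,fx=2.1,fy=2.1,interpolation=cv2.INTER_CUBIC); cv2.imwrite("pics/e1t.png",q[:,:,::-1])
s=cv2.resize(a["frame"][110:360,200:500],None,fx=2.3,fy=2.3,interpolation=cv2.INTER_CUBIC); cv2.imwrite("pics/e1s.png",s[:,:,::-1])
```

```text
grip 0.6319108916341948 40.6293080530304
lifted 0.6330287643900055 [-0.  -0.3 -3.5]
down [-1.3 -0.5  2.7] [447.7 390.3  30.9]
t 35.675
grip 0.5730579630532638 41.56864187854808
lifted 0.5737601820439312 [-0.6 -0.7 -2.6]
down [-2.9 -1.2  7.5] [430.4 291.8  25.2]
t 43.2917
45.675
```

View pics/e1t.png

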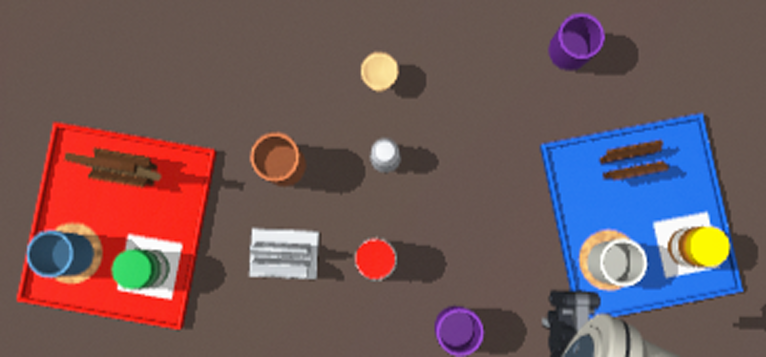

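View pics/e1s.png

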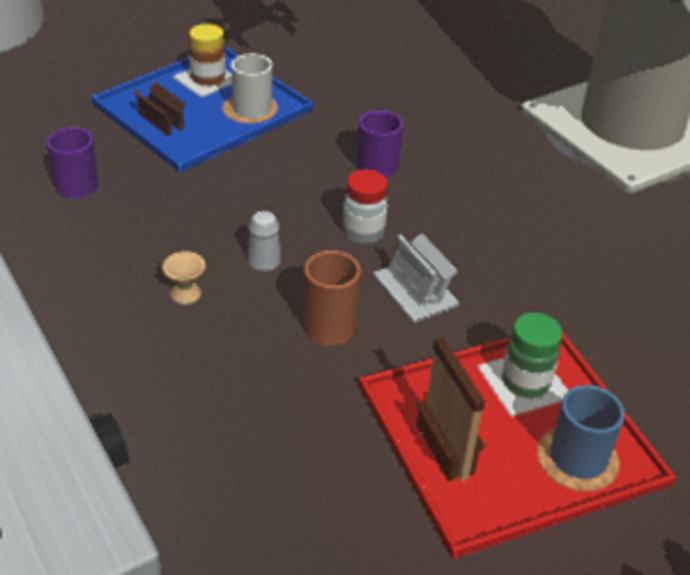

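Everything stands: red tray with the blue cup (53,254), green jar (133,269) and board in the slot. Blue tray has the white cup and honey jar. The red-capped jar and tumbler look undisturbed. Numeric check from both views next.

Run:
```python
from h import *
a,b=pickle.load(open("e1.pkl","rb"))
def loc(t,p):
    X,Y,r=TR[t]; d=p[:2]-[X,Y]; return np.array([d[0]*np.cos(r)+d[1]*np.sin(r),-d[0]*np.sin(r)+d[1]*np.cos(r)]).round(1)
# tray-centre offset seen by each view from rim masks
s=lambda u,v:(200+u/2.3,110+v/2.3); t=lambda u,v:(135+u/2.1,110+v/2.1)
for n,tr,z,us,ut in (("blue cup","red",76,(592,410),(53,254)),("pickle","red",81,(537,334),(133,269)),("white cup","blue",76,(253,68),(623,263)),("honey","blue",81,(207,36),(710,246)),("board top","red",116,(459.5,373),(113,165))):
    print(n,"scene",loc(tr,ray(a,*s(*us),z)),"top",loc(tr,ray(b,*t(*ut),z)))
print("mats scene", loc("red",ray(a,*s(527,382),6)))
for n,us,ut,z in (("red jar",(367,183),(376,259),75),("copper",(333,268),(275,157),85)): print(n,ray(a,*s(*us),z).round(),ray(b,*t(*ut),z).round())
print(manip.read_wrist_force().round(1))
```

```text
blue cup scene [-40.1  55. ] top [-46.4  43.7]
pickle scene [-38.5 -40.5] top [-47.  -54.2]
white cup scene [-36.2  66.5] top [-48.3  52.5]
honey scene [-35.7 -33.7] top [-48.3 -50.3]
board top scene [73.4  6.5] top [ 67.1 -19.3]
mats scene [-43.3 -44.4]
red jar [447.  14.  75.] [439.   4.  75.]
copper [564. 128.  85.] [559. 123.  85.]
[ 0.4 -0.5 -0.6]
```

Run:
```python
from h import *
a,b=pickle.load(open("e1.pkl","rb"))
q=cv2.resize(b["frame"][165:215,150:240],None,fx=8,fy=8,interpolation=cv2.INTER_CUBIC)
for y,c in ((-40,(0,255,0)),(40,(0,255,0)),(0,(255,255,255)),(-16,(0,255,255)),(16,(0,255,255))):
    u=((proj(b,[*tp("red",70,y),116])-[150,165]+.5)*8).round().astype(int); cv2.circle(q,tuple(map(int,u)),4,c,-1)
cv2.imwrite("pics/bt.png",q[:,:,::-1])
```

```text
(no output)
```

View pics/bt.png

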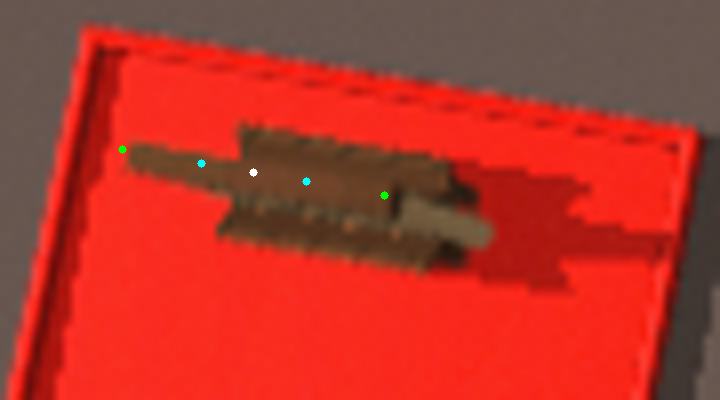

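The enlarged crop shows the board's top edge spanning (128,158) to (395,205), about 3 mm from the expected slot centre, well within tolerance. Handing in.

```bash
python3 -c "
from bench import manip
print(manip.hand_in(), manip.read_clock())"
```

```text
the job is handed in; nothing more can be done
the job is handed in; nothing more can be done
```

Both trays are made up as asked and the job is handed in at about 46 s of the 112 s allowed, with every placing inside tolerance by the top camera; no verdict came back.

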